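# Put returned locator tags on charge

### The arm

A 7-joint arm with a two-finger parallel gripper is mounted at the origin on the work surface. World frame = base frame: x ahead of the robot, y to its left, z up, the work surface at z = 0. Lengths are in mm, angles in degrees, forces in N, time in s.
With the tool pointing down it reaches from about 400 to 875 mm from the base axis. Payload 6.5 kg.
Tool frame: the origin (TCP) lies between the finger pads; the fingertips stand 14 mm ahead of it and the grasp point (between the pads) lies 5 mm behind it; z points along the fingers, y is the line along which they close (so a half turn about z gives the same grasp; the last joint's range is limited). The gripper opens to 85 mm and grips with 20 to 120 N. Pads are 22 mm wide; open, the fingers measure 114 mm over their backs; the gripper's body (76 mm by 85 mm) begins 54 mm behind the grasp point. The pads swing forward as they close: fully open they stand 13 mm farther back than shut.
Start: joints at [62.842, 30.733, -0.252, 88.115, 0.149, 61.152, -4.079], TCP at [257.779, -596.691, 245.29] pointing down, gripper open.
Joint ranges: [-154.64, 154.64], [-21.42, 123.67], [-72.66, 72.17], [13.99, 137.28], [-74.86, 254.86], [10.95, 109.41], [-158.01, 158.01]. Speed limits (degrees/s): [136.94, 136.94, 180, 180, 180, 180, 180].

### API

Orientations are given as a 3x3 rotation matrix whose columns are the frame's x, y, z axes.
In Python, from rig import env, viewer gives the robot as it stands.
- The arm moves only by the shell command python3 -m creep 'ROWS' [OPENING] [FORCE]. ROWS is JSON, one flat list of numbers, 6 for each row, row after row: the shift along the tool's x, y, z scaled (see below), then the turn, a rotation vector about the tool's x, y, z scaled (see below). In form: [x, y, z, rx, ry, rz, x, y, z, rx, ry, rz, ...]. A call has 1 to 20 rows; each row is the pose to reach, as a shift and turn from the pose commanded when the call began, along the tool's axes at that moment, turning the shorter way round; what a row does not reach only later rows make up. The controller multiplies each number of a shift by 60 cm and each number of a turn by 180 degrees. A row lasts 1/12 s, in which the tool goes at most 41.7 mm and 7.16 degrees, less where a joint would pass 70% of its speed; a pose out of reach is approached as far as the arm can. A call with a number of a shift or a turn outside -1 to 1 is refused whole. A call with a gripper value outside its range is refused whole. OPENING is the opening, from 0 (shut) to 1 (fully open), set as the call begins (- or left out, the last holds). The fingers move at their own pace and stop on an object; FORCE is the grip in N (left out, the last holds). Time passes only in rows, so rows that repeat a pose let the fingers close. It gives the time, the measured TCP pose, the force, the opening and the grip force at its end, in the units of the state.
- env.state(): the state, without advancing time (a new reading comes with each control period).
- viewer.grab_frame(name): name is "side" or "top" or "wrist"; returns a dict with "img" (400x640x3 uint8, blue, green, red), "camera_matrix" (3x3 intrinsics, pixels), "world_to_cam" (4x4, takes a point from world to camera coordinates). Camera axes: x right, y down, z forward; pixel columns grow to the right and rows downward; lengths in mm; the calibration is good to about 2 mm. A picture is of the moment at which its call begins. There is no depth.
- env.close_job(): hands the job in; it is judged then, once.
The state is a dict: "time_s": time; "joint_positions": joint angles; "joint_vel": joint speeds; "effort": joint torques, N m; "position": TCP position; "tool_rot": TCP orientation; "force": force on the tool from outside, world axes, zero at the start; "wrist_torque": the same for the moment, N m; "grip_width": finger opening in mm; "finger_force": force on a finger pad.
Only numpy, scipy, OpenCV 4.12 (cv2) and the standard library are available. Lean on these libraries where they do the work, as an engineer would, in place of code of your own. Each camera call takes 0.05 s, during which the arm holds its last target. There are 200 camera calls.

### The job

Two locator tags have come back from collected parcels: lay each one face up in the charging cradle whose cover has its own colour, and press both covers down until they click shut and stay shut. Then, with both covers shut, flip the charger's red toggle switch over to on (away from the front, towards the green mark). Leave the white cradle shut, and do not knock the parcels and other things on the table about.

Things in the scene. Friction and masses are not known exactly. Their poses are not given: they have to be found in the camera images.
- green_bay (a point): centre of the floor of the green cradle's bay, 14 mm above the table; z up, x along the cradle from front catch to rear hinge. Floor 84 x 46 mm, with 6 mm high ridges at both ends and short 6 mm rails at the corners; the sides are open for fingers. Starts empty with the cover open.
- green_hinge (a point): middle of the green cover's hinge axis, which runs along y: 58 mm behind (+x) and 24 mm above the bay's centre; axes as the bay's
- green_cover (a joint): angle of the green cover (128 x 62 x 4 mm green frame, clear window), rad: 0 flat shut, 1.75 open, leaning 10 degrees back from the bay. A weak spring pushes it open; in the last 12 mm at its free edge a nub must be forced past a sprung catch (about 7 N pressed at the free edge), which then holds it at about 0.01.
- green_lip (a point): point on the green cover's outer face, on its middle line, 116 mm from the hinge axis, 12 mm from the free edge: the place to press. Moves with the cover; z is the outward normal (up when shut), x points to the hinge.
- orange_bay (a point): centre of the floor of the orange cradle's bay, 14 mm above the table; z up, x along the cradle from front catch to rear hinge. Floor 84 x 46 mm, with 6 mm high ridges at both ends and short 6 mm rails at the corners; the sides are open for fingers. Starts empty with the cover open.
- orange_hinge (a point): middle of the orange cover's hinge axis, which runs along y: 58 mm behind (+x) and 24 mm above the bay's centre; axes as the bay's
- orange_cover (a joint): angle of the orange cover (128 x 62 x 4 mm orange frame, clear window), rad: 0 flat shut, 1.75 open, leaning 10 degrees back from the bay. A weak spring pushes it open; in the last 12 mm at its free edge a nub must be forced past a sprung catch (about 7 N pressed at the free edge), which then holds it at about 0.01.
- orange_lip (a point): point on the orange cover's outer face, on its middle line, 116 mm from the hinge axis, 12 mm from the free edge: the place to press. Moves with the cover; z is the outward normal (up when shut), x points to the hinge.
- tray: dark tray 185 x 370 x 6 mm on the table, origin: centre of its underside. On it stand three parallel black cradles, each 150 mm long (x) and 70 mm wide, at 130 mm pitch along y, in any order.
- white_cover (a joint): opening angle of the white cover of the third cradle, rad; it starts shut (about 0.01) over a tag that is already charging; same sizes as the others
- white_bay (a point): centre of the bay floor of the white cradle, as for the other two
- green_tag: green locator tag: a flat white plastic block 76 x 38 x 18 mm (x, y, z) with green face on top, 50 g, lying face up on the table. Origin: centre of its underside; x along its length. It may go in either way round.
- orange_tag: orange locator tag: a flat white plastic block 76 x 38 x 18 mm (x, y, z) with orange face on top, 50 g, lying face up on the table. Origin: centre of its underside; x along its length. It may go in either way round.
- switch (a joint): angle of the charger's toggle switch, rad: 0 = off, lever leaning towards the front (-x of its housing, towards the robot); 1.0 = on, leaning to the rear (+x). It stays where it is left (about 1 N at the knob).
- switch_tip (a point): centre of the red 26 mm ball knob at the lever's end, 60 mm from the lever's pivot
- switch_base: grey housing of the switch, 70 x 50 x 25 mm, fixed to the table; origin: centre of its underside; the lever's pivot lies 22 mm above the origin and its axis runs along y; a green mark on the top shows the on side (+x)
- carton_a: small brown carton, 120 x 90 x 60 mm; a bystander (origin on its underside)
- carton_b: small brown carton, 100 x 150 x 50 mm; a bystander (origin on its underside)
- tape_roll: roll of yellow tape, 90 mm across, 48 mm high, lying flat; a bystander (origin on its underside)
- mug: blue mug, 76 mm across, 90 mm high; a bystander (origin on its underside)
- scanner: black hand scanner, about 185 x 55 x 32 mm, lying flat; a bystander (origin on its underside)
- marker: white marker pen with a black cap, 135 x 18 mm, lying; a bystander (origin on its underside)
Mind the look-alikes: they are no part of the job. Leave any blue look-alike of the green_tag alone.

How it is judged (in metres and radians):
On the way, in this order (a step that is already met when the one before it is completed fails the run):
1. each tag lies home in its own cradle and both covers are shut, the switch still off (distance between green_tag and green_bay below 0.009 m and angle between each of green_tag, orange_tag's own z axis and vertical below 0.05 rad and angle between the x axis of green_tag and the x axis of green_bay, either way round below 0.15 rad and value of joint each of green_cover, orange_cover below 0.04 rad and distance between orange_tag and orange_bay below 0.009 m and angle between the x axis of orange_tag and the x axis of orange_bay, either way round below 0.15 rad and value of joint switch below 0.4 rad), for 0.2 s.
2. the switch is flipped on (value of joint switch above 0.8 rad), for 0.2 s.
At the end, for the whole second after the job is handed in: Each tag lies flat (0.05 rad), face up and at rest in the bay of its colour (centre within 9 mm, lengthwise within 0.15 rad, either way round); green, orange and white covers are held shut by their catches (below 0.04 rad); the switch is on (above 0.8 rad) (distance between green_tag and green_bay below 0.009 m and angle between each of green_tag, orange_tag's own z axis and vertical below 0.05 rad and angle between the x axis of green_tag and the x axis of green_bay, either way round below 0.15 rad and value of joint each of green_cover, orange_cover, white_cover below 0.04 rad and distance between orange_tag and orange_bay below 0.009 m and angle between the x axis of orange_tag and the x axis of orange_bay, either way round below 0.15 rad and value of joint switch above 0.8 rad and linear speed of each of green_tag, orange_tag below 0.02 m/s); the robot touches nothing.
It fails at once if the switch is turned on while the green or orange cover is not shut (value of joint switch above 0.6 rad and value of joint any of green_cover, orange_cover above 0.06 rad).
It fails at once if the white cover is opened (value of joint white_cover above 0.15 rad).
It fails at once if a bystander is knocked more than 50 mm away (distance of any of carton_a, carton_b, tape_roll, mug, scanner, marker from where it was at the start of the episode above 0.05 m).
It also fails if it takes over 72 s, if anything falls off the work surface, if the arm or the gripper's body presses on something with over 40 N, if the wrist force passes 120 N, or if a joint passes its speed limit or range.

## Working session

There is one attempt and no reset: what is moved stays moved. The work goes in short steps, Python scripts to look and compute and a shell command to move; the robot and the scene stay as the last step left them, time stands still between calls to the robot, and variables do not carry over. Pictures are saved under pics/ and viewed, at most 12 in all, crops included, and the job is handed in when it is done.

```bash
ls; mkdir -p pics; python3 - <<'E'
from rig import env, viewer
import cv2, pickle, numpy as np
d={}
for n in ("top","side","wrist"):
    f=viewer.grab_frame(n); d[n]=f; cv2.imwrite(f"pics/{n}0.png",f["img"])
    print(n,np.round(f["camera_matrix"],1).tolist(),np.round(f["world_to_cam"],3).tolist())
pickle.dump(d,open("f0.pkl","wb"))
s=env.state(); print(s["time_s"],s["position"],s["tool_rot"],s["force"],s["grip_width"])
E
```

```text
pics
top [[510.1, 0.0, 316.2], [0.0, 510.1, 203.3], [0.0, 0.0, 1.0]] [[-0.029, -1.0, -0.006, 78.602], [-0.993, 0.029, -0.111, 539.513], [0.111, 0.003, -0.994, 1355.186], [0.0, 0.0, 0.0, 1.0]]
side [[374.2, 0.0, 314.1], [0.0, 374.2, 195.3], [0.0, 0.0, 1.0]] [[0.995, -0.1, -0.02, -535.513], [-0.085, -0.709, -0.7, 120.691], [0.056, 0.698, -0.714, 961.504], [0.0, 0.0, 0.0, 1.0]]
wrist [[284.4, 0.0, 321.1], [0.0, 284.4, 199.7], [0.0, 0.0, 1.0]] [[0.398, -0.918, -0.002, -649.092], [-0.876, -0.38, 0.297, -38.928], [-0.273, -0.116, -0.955, 380.142], [0.0, 0.0, 0.0, 1.0]]
0.15 [ 257.60350702 -596.29041704  244.62258525] [[ 9.17964019e-01  3.96663209e-01 -5.99125523e-04]
 [ 3.96663653e-01 -9.17963275e-01  1.17170527e-03]
 [-8.52028551e-05 -1.31323459e-03 -9.99999134e-01]] [-0.04712287  0.34075342 -0.53835356] 85.60172856987364
```

View pics/top0.png

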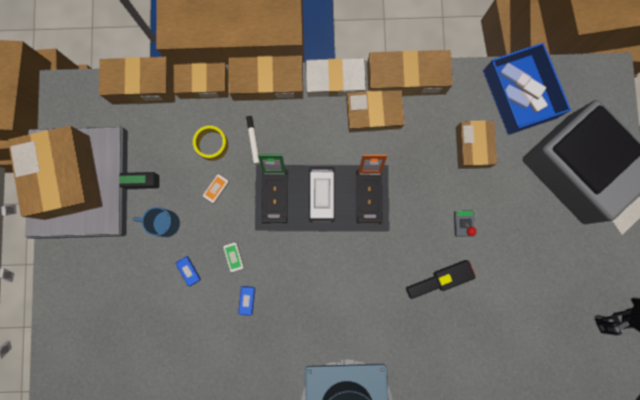

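View pics/side0.png

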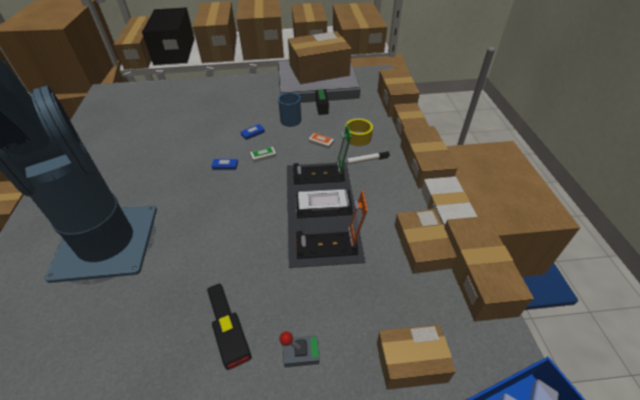

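Top view: the tags are green (233,257) and orange (215,188). The blue look-alikes at (187,271) and (246,300) are to be left. The cradles are green (272,198), white (321,195) and orange (370,198), and the switch is at (465,223) with its knob at (471,231). Next I measure and make one confirming crop.

```bash
cat > h.py <<'E'
import numpy as np, cv2
def ray(f,uv,z):
    K=f["camera_matrix"];T=f["world_to_cam"];R=T[:3,:3];c=-R.T@T[:3,3]
    uv=np.atleast_2d(np.asarray(uv,float))
    d=(R.T@np.linalg.inv(K)@np.c_[uv,np.ones(len(uv))].T).T
    return c+d*((z-c[2])/d[:,2])[:,None]
def proj(f,p):
    T=f["world_to_cam"];q=T[:3,:3]@np.asarray(p,float)+T[:3,3];k=f["camera_matrix"]@q;return k[:2]/k[2]
def blobs(f,lo,hi,roi,z,amin=8):
    """colour blobs within roi (u0,v0,u1,v1), rays cast on z: centre, rect sizes, long-axis angle"""
    h=cv2.cvtColor(f["img"],cv2.COLOR_BGR2HSV);m=cv2.inRange(h,lo,hi)
    k=np.zeros_like(m);k[roi[1]:roi[3],roi[0]:roi[2]]=255;m&=k
    out=[]
    for c in cv2.findContours(m,cv2.RETR_EXTERNAL,cv2.CHAIN_APPROX_NONE)[0]:
        if cv2.contourArea(c)<amin: continue
        w=ray(f,c[:,0],z)[:,:2].astype(np.float32);r=cv2.minAreaRect(w);b=cv2.boxPoints(r)
        e=b[1]-b[0];g=b[2]-b[1];e=e if np.linalg.norm(e)>np.linalg.norm(g) else g
        out.append((np.round(r[0],1).tolist(),np.round(sorted(r[1]),1).tolist(),round(float(np.degrees(np.arctan2(e[1],e[0]))%180),1),
          np.round(c[:,0].mean(0),1).tolist()))
    return out
E
python3 - <<'E'
import pickle,cv2,numpy as np
from h import *
d=pickle.load(open("f0.pkl","rb"));t=d["top"];s=d["side"]
print("orange",blobs(t,(5,120,120),(20,255,255),(195,165,235,210),18))
print("green",blobs(t,(45,80,60),(80,255,255),(220,235,250,280),18))
print("gtagS",blobs(s,(45,80,60),(80,255,255),(240,140,280,165),18))
print("otagS",blobs(s,(5,120,120),(20,255,255),(300,130,335,150),18))
print("whole tags",blobs(t,(0,0,170),(180,80,255),(195,165,260,280),18))
# tray
print("tray",blobs(t,(0,0,0),(180,255,70),(245,160,400,240),6,300))
print("white",blobs(t,(0,0,150),(180,60,255),(300,160,345,225),40,50))
print("knob",blobs(t,(0,120,80),(4,255,255),(450,200,490,245),70),blobs(s,(0,120,80),(4,255,255),(270,325,300,350),70))
print("mark",blobs(t,(45,80,40),(80,255,255),(450,200,490,245),25))
a=cv2.resize(t["img"][160:310,165:285],None,fx=4,fy=4,interpolation=cv2.INTER_CUBIC)
b=cv2.resize(t["img"][150:240,245:400],None,fx=2.5,fy=2.5,interpolation=cv2.INTER_CUBIC)[:, :310]
cv2.imwrite("pics/crop1.png",np.hstack([a]))
print(t["img"][200,330],t["img"][225,300],t["img"][190,262])
E
```

```text
orange [([593.9, 340.7], [27.3, 59.4], 144.5, [214.9, 187.8])]
green [([403.7, 293.6], [26.4, 58.5], 16.2, [232.6, 257.0])]
gtagS [([383.1, 295.4], [15.7, 25.4], 90.3, [255.7, 152.7]), ([425.8, 305.3], [13.2, 25.5], 106.1, [268.8, 149.6])]
otagS [([608.0, 337.1], [26.6, 27.5], 144.4, [325.8, 139.1]), ([580.4, 357.0], [22.9, 27.0], 52.9, [316.3, 135.9])]
whole tags [([403.6, 293.1], [34.1, 73.7], 15.4, [232.7, 256.8]), ([594.2, 340.5], [13.9, 28.2], 145.7, [214.8, 187.7]), ([593.6, 340.3], [35.6, 73.1], 144.4, [215.0, 188.1])]
tray [([568.7, 48.0], [190.7, 363.4], 87.7, [318.9, 198.2])]
white [([565.5, 47.7], [61.9, 125.5], 178.1, [321.7, 194.4])]
knob [([452.2, -340.1], [20.9, 21.2], 88.3, [471.0, 231.0])] [([452.9, -332.2], [23.0, 23.1], 173.8, [285.7, 337.8])]
mark [([503.7, -339.0], [10.9, 40.8], 88.3, [464.5, 213.0])]
[183 186 190] [71 68 69] [53 52 53]
```

View pics/crop1.png

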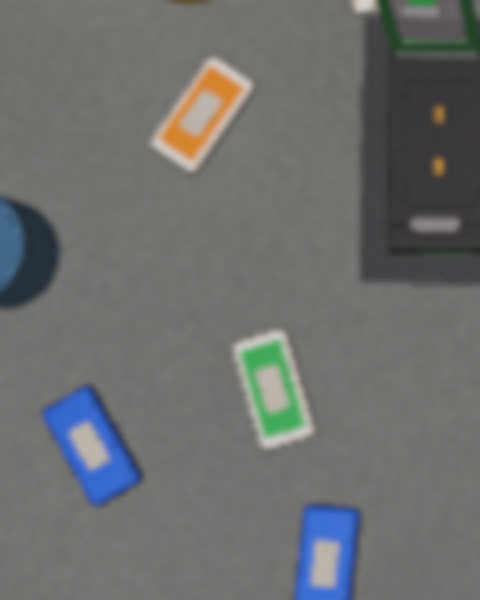

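The crop confirms it: the orange tag (orange face) is at crop (202,113) and the green tag at (272,388). Both have white bodies, while the look-alikes are blue all over at (92,445) and (327,550). I'll go to a hover over the green tag and refine with the wrist camera.

```bash
cat >> h.py <<'E'
def rows(*targets):
    """targets (x,y,z,heading of tool x in deg, tool down): print rows in move units from the present pose"""
    from rig import env
    from scipy.spatial.transform import Rotation as Ro
    s=env.state();R=np.array(s["tool_rot"]);p=np.array(s["position"])
    for x,y,z,h in targets:
        c,n=np.cos(np.radians(h)),np.sin(np.radians(h))
        G=np.array([[c,n,0],[n,-c,0],[0,0,-1.]])
        print(np.round(np.r_[R.T@(np.array([x,y,z])-p)/600,Ro.from_matrix(R.T@G).as_rotvec()/np.pi],4).tolist())
E
python3 -c "
from h import *
rows((480,-150,250,0),(404,294,230,15.8))"
```

```text
[0.6353, -0.5358, -0.0083, -0.0004, 0.0001, 0.1298]
[0.8126, -1.2653, 0.026, -0.0004, 0.0001, 0.0421]
```

```bash
python3 -m creep '[0.6353,-0.5358,-0.0083,0,0,0.1298, 0.6353,-0.5358,-0.0083,0,0,0.1298, 0.6353,-0.5358,-0.0083,0,0,0.1298, 0.6353,-0.5358,-0.0083,0,0,0.1298, 0.6353,-0.5358,-0.0083,0,0,0.1298, 0.6353,-0.5358,-0.0083,0,0,0.1298, 0.6353,-0.5358,-0.0083,0,0,0.1298, 0.6353,-0.5358,-0.0083,0,0,0.1298, 0.6353,-0.5358,-0.0083,0,0,0.1298, 0.6353,-0.5358,-0.0083,0,0,0.1298, 0.6353,-0.5358,-0.0083,0,0,0.1298, 0.6353,-0.5358,-0.0083,0,0,0.1298, 0.6353,-0.5358,-0.0083,0,0,0.1298, 0.6353,-0.5358,-0.0083,0,0,0.1298]' 0.7 40
python3 -c "
from h import *
rows((570,0,250,0),(404,294,230,15.8))"
```

```text
time_s: 1.32
position: [481.0, -147.7, 250.2]
tool_rot: [[1.0, 0.006, 0.0], [0.006, -1.0, 0.001], [0.0, -0.001, -1.0]]
force: [-0.6, 0.0, 0.6]
grip_width: 59.7
finger_force: 0.0
[0.1496, -0.2454, 0.0005, -0.0002, -0.0, 0.0018]
[-0.1242, -0.7369, 0.0341, -0.0002, -0.0, -0.086]
```

```bash
python3 -m creep '[0.1,-0.32,0,0,0,0.01, 0.1,-0.32,0,0,0,0.01, 0.1,-0.32,0,0,0,0.01, 0.1,-0.32,0,0,0,0.01, 0.1,-0.32,0,0,0,0.01, 0.1,-0.32,0,0,0,0.01, 0.1,-0.32,0,0,0,0.01, 0.1,-0.32,0,0,0,0.01]'
python3 - <<'E'
from h import *
import pickle
from rig import viewer
f=viewer.grab_frame("wrist");pickle.dump(f,open("w1.pkl","wb"));cv2.imwrite("pics/w1.png",f["img"])
for p in [(571.5,47.5,40),(576,177.5,14),(567,-82.4,14),(404,294,18),(594,340,18)]: print(p,proj(f,p))
rows((404,294,230,15.8))
E
```

```text
time_s: 1.98
position: [539.9, 39.4, 249.9]
tool_rot: [[0.999, -0.034, -0.001], [-0.034, -0.999, -0.001], [-0.001, 0.001, -1.0]]
force: [-0.1, -1.2, 0.5]
grip_width: 60.0
finger_force: 0.0
(571.5, 47.5, 40) [313.25901702 150.87760925]
(576, 177.5, 14) [211.42098569 147.95159385]
(567, -82.4, 14) [415.93654917 148.34276002]
(404, 294, 18) [147.44872298 271.32130604]
(594, 340, 18) [ 77.95561675 138.06788731]
[-0.241, -0.4171, 0.0328, 0.0004, 0.0003, -0.0988]
```

View pics/w1.png

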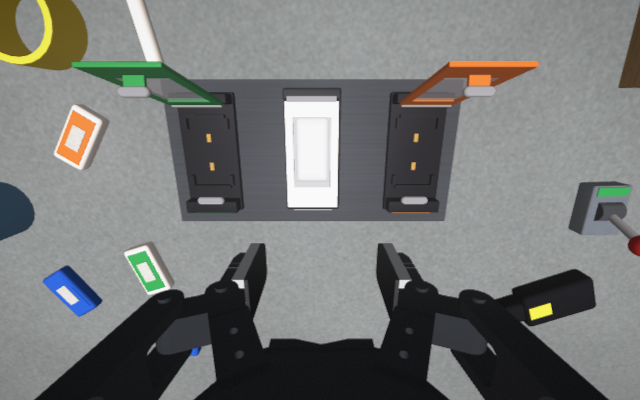

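Wrist view: gold contact pads mark the bay floors at green (209,138)/(212,167) and orange (416,138)/(413,167). The white cover is at (312,153), the orange tag at (79,136) and the green tag at (147,268). I'll measure these.

```bash
python3 - <<'E'
from h import *
import pickle
f=pickle.load(open("w1.pkl","rb"));t=pickle.load(open("f0.pkl","rb"))["top"]
for n,roi in (("g",(195,125,230,180)),("o",(400,125,430,180))):
    print(n,blobs(f,(8,90,90),(30,255,255),roi,14,4))
for n,roi in (("g",(260,180,290,210)),("o",(360,180,385,210))):
    print("top",n,blobs(t,(8,70,70),(30,255,255),roi,14,0))
print("otag",blobs(f,(5,120,120),(20,255,255),(50,100,110,170),18))
print("gtag",blobs(f,(45,80,60),(80,255,255),(115,235,180,300),18))
print("white",blobs(f,(0,0,185),(180,40,255),(280,85,345,215),40,200))
# catches (light bars) and bay corner brackets
print("bars",blobs(f,(0,0,120),(180,40,255),(190,190,235,208),30,20),blobs(f,(0,0,120),(180,40,255),(395,190,440,208),30,20))
im=f["img"][85:225,170:455]
cv2.imwrite("pics/w1c.png",cv2.convertScaleAbs(cv2.resize(im,None,fx=2.8,fy=2.8,interpolation=cv2.INTER_CUBIC),alpha=2,beta=-30))
rows((404,294,230,15.8))
E
```

```text
g [([552.9, 180.4], [6.2, 10.6], 2.8, [211.7, 165.8]), ([588.5, 179.6], [6.4, 9.9], 178.1, [208.4, 137.6])]
o [([544.5, -80.1], [5.2, 10.8], 3.5, [412.9, 165.4]), ([580.6, -81.1], [6.4, 11.1], 178.1, [415.6, 137.1])]
top g [([553.0, 177.4], [8.3, 11.1], 178.9, [274.2, 201.0]), ([589.1, 176.7], [8.3, 11.2], 178.9, [274.4, 188.2])]
top o [([544.1, -80.9], [8.2, 13.9], 177.7, [368.8, 201.1]), ([580.1, -82.3], [8.3, 13.9], 177.7, [368.8, 188.1])]
otag [([594.0, 343.5], [28.4, 61.2], 144.4, [75.4, 137.4])]
gtag [([403.7, 296.2], [28.3, 61.1], 15.9, [145.8, 271.0])]
white [([567.2, 49.8], [62.3, 128.9], 178.1, [311.6, 151.0])]
bars [([511.8, 182.5], [8.1, 32.4], 88.1, [210.5, 200.1])] [([503.2, -79.6], [8.1, 32.4], 88.1, [414.0, 200.0])]
[-0.241, -0.4171, 0.0328, 0.0004, 0.0003, -0.0988]
```

View pics/w1c.png

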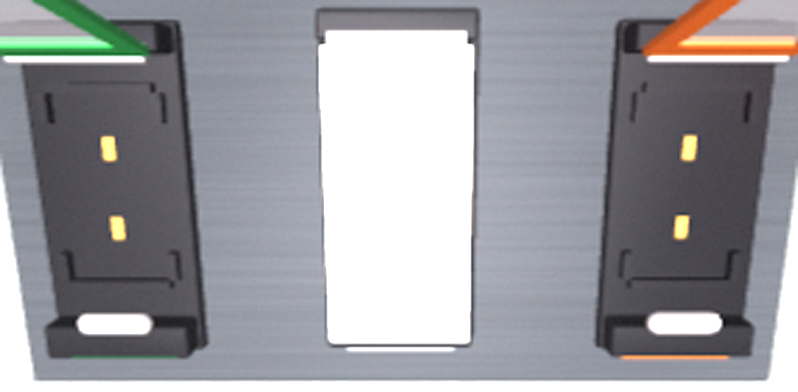

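```bash
python3 - <<'E'
from h import *
import pickle
f=pickle.load(open("w1.pkl","rb"))
R=f["world_to_cam"];print("cam",-R[:3,:3].T@R[:3,3])
P=lambda u,v:(170+u/2.8,85+v/2.8)
for n,(u,v) in dict(g_up=(110,83),g_lo=(122,279),g_rail_ul=(50,108),g_rail_ur=(164,108),g_rail_ll=(69,265),g_rail_lr=(180,265),o_up=(695,84),o_lo=(678,279),o_rl=(632,108),o_rr=(748,108),o_ll=(622,265),o_lr=(734,265),w_lo=(398,345),w_up=(398,30),tray_lo=(400,379)).items():
    print(n,[np.round(ray(f,P(u,v),z)[0,:2],1).tolist() for z in (14,20,38,40)])
E
```

```text
cam [616.17724277  37.12377813 378.7298342 ]
g_up [[616.5, 174.1], [616.5, 171.9], [616.5, 165.1], [616.5, 164.4]]
g_lo [[528.1, 181.7], [529.5, 179.4], [533.9, 172.2], [534.3, 171.4]]
g_rail_ul [[606.8, 202.3], [606.9, 199.6], [607.4, 191.4], [607.4, 190.5]]
g_rail_ur [[605.1, 151.8], [605.3, 150.0], [605.9, 144.3], [605.9, 143.7]]
g_rail_ll [[535.6, 205.6], [536.9, 202.8], [540.9, 194.5], [541.4, 193.6]]
g_rail_lr [[533.9, 153.6], [535.3, 151.6], [539.3, 145.9], [539.8, 145.3]]
o_up [[607.7, -82.5], [607.8, -80.5], [608.2, -74.6], [608.3, -74.0]]
o_lo [[519.4, -80.6], [521.0, -78.6], [525.8, -72.8], [526.3, -72.2]]
o_rl [[598.4, -55.3], [598.7, -53.8], [599.5, -49.2], [599.6, -48.7]]
o_rr [[596.7, -106.7], [597.0, -104.3], [598.0, -97.2], [598.1, -96.4]]
o_ll [[527.1, -53.8], [528.6, -52.3], [533.0, -47.9], [533.5, -47.4]]
o_lr [[525.4, -106.4], [526.9, -104.1], [531.3, -97.0], [531.8, -96.2]]
w_lo [[490.9, 53.0], [492.9, 52.7], [499.1, 51.9], [499.8, 51.8]]
w_up [[634.2, 46.9], [633.9, 46.8], [633.0, 46.3], [632.9, 46.2]]
tray_lo [[473.2, 52.7], [475.6, 52.5], [482.6, 51.7], [483.4, 51.6]]
```

Bay centres (contacts, rails and ridges agree to about 2 mm): green ≈ (571.5,179), orange ≈ (563,-81), axis -1.9°. Tags: green (403.7,295,15.9°), orange (594,342,144.4°).

```bash
python3 -c "
from h import *
rows((403.7,295,100,15.9),(403.7,295,50,15.9),(403.7,295,14,15.9))"
```

```text
[-0.2414, -0.4191, 0.2495, 0.0004, 0.0003, -0.0994]
[-0.2413, -0.4192, 0.3328, 0.0004, 0.0003, -0.0994]
[-0.2412, -0.4193, 0.3928, 0.0004, 0.0003, -0.0994]
```

```bash
python3 -m creep '[-0.241,-0.419,0.25,0,0,-0.0994, -0.241,-0.419,0.25,0,0,-0.0994, -0.241,-0.419,0.25,0,0,-0.0994, -0.241,-0.419,0.25,0,0,-0.0994, -0.241,-0.419,0.25,0,0,-0.0994, -0.241,-0.419,0.25,0,0,-0.0994, -0.241,-0.419,0.25,0,0,-0.0994, -0.241,-0.419,0.25,0,0,-0.0994, -0.241,-0.419,0.25,0,0,-0.0994, -0.241,-0.419,0.25,0,0,-0.0994, -0.241,-0.419,0.29,0,0,-0.0994, -0.241,-0.419,0.333,0,0,-0.0994, -0.241,-0.419,0.365,0,0,-0.0994, -0.241,-0.419,0.38,0,0,-0.0994, -0.241,-0.419,0.392,0,0,-0.0994, -0.241,-0.419,0.392,0,0,-0.0994]' 0.7 40; python3 -m creep '[0,0,0,0,0,0, 0,0,0,0,0,0, 0,0,0,0,0,0, 0,0,0,0,0,0, 0,0,0,0,0,0, 0,0,0,0,0,0]' 0.2 40
```

```text
time_s: 3.37
position: [404.3, 295.8, 14.6]
tool_rot: [[0.961, 0.275, -0.0], [0.275, -0.961, -0.001], [-0.001, 0.001, -1.0]]
force: [0.4, 0.7, 0.6]
grip_width: 59.8
finger_force: 0.0
time_s: 3.87
position: [404.5, 297.7, 16.3]
tool_rot: [[0.961, 0.277, 0.002], [0.277, -0.961, 0.001], [0.002, -0.0, -1.0]]
force: [-0.7, -0.7, 6.5]
grip_width: 36.9
finger_force: 41.0
```

```bash
python3 -m creep '[0,0,-0.04,0,0,0, 0,0,-0.1,0,0,0, 0,0,-0.16,0,0,0, 0,0,-0.16,0,0,0]'; python3 -c "
from h import *
rows((571.5,179,112,-1.9))"
```

```text
time_s: 4.2
position: [406.6, 300.1, 117.2]
tool_rot: [[0.961, 0.277, 0.008], [0.277, -0.961, 0.006], [0.01, -0.004, -1.0]]
force: [1.6, 1.0, 0.0]
grip_width: 36.8
finger_force: 40.5
[0.2079, 0.2702, 0.0097, -0.0017, -0.0028, 0.1]
```

```bash
python3 -m creep '[0.208,0.27,0.01,0,0,0.1, 0.208,0.27,0.01,0,0,0.1, 0.208,0.27,0.01,0,0,0.1, 0.208,0.27,0.01,0,0,0.1, 0.208,0.27,0.01,0,0,0.1, 0.208,0.27,0.01,0,0,0.1, 0.208,0.27,0.01,0,0,0.1, 0.208,0.27,0.01,0,0,0.1, 0.208,0.27,0.01,0,0,0.1, 0.208,0.27,0.01,0,0,0.1]'; python3 - <<'E'
from h import *
from rig import viewer
import pickle
f=viewer.grab_frame("wrist");cv2.imwrite("pics/w2.png",f["img"]);pickle.dump(f,open("w2.pkl","wb"))
rows((571.5,179,60,-1.9),(571.5,179,31.5,-1.9))
from rig import env
z=env.state()["position"][2]
for zz in (z+2,):print(blobs(f,(45,80,60),(80,255,255),(200,80,440,330),zz,50))
E
```

```text
time_s: 5.03
position: [567.1, 177.9, 105.2]
tool_rot: [[1.0, -0.031, -0.001], [-0.031, -1.0, 0.001], [-0.001, -0.001, -1.0]]
force: [-0.5, -0.0, -0.8]
grip_width: 37.1
finger_force: 40.4
[0.007, -0.0023, 0.0753, -0.0001, 0.0002, 0.0007]
[0.007, -0.0022, 0.1228, -0.0001, 0.0002, 0.0007]
[([566.1, 178.1], [28.7, 61.4], 178.4, [321.0, 266.2]), ([644.4, 176.5], [22.6, 99.6], 88.3, [318.2, 101.5])]
```

View pics/w2.png

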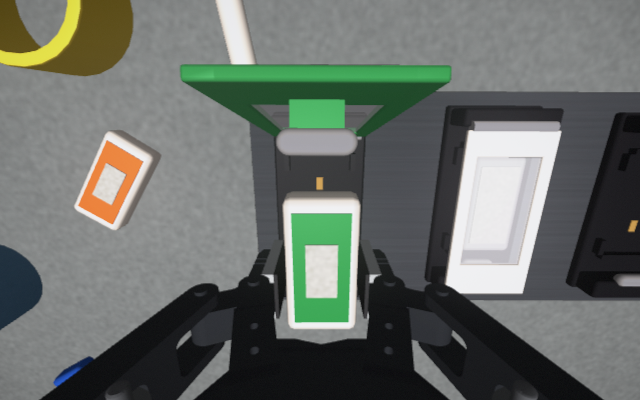

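Tag held level and centred between the pads at (321,266), about 1 mm behind the TCP. It is aimed over the green bay, with the contact at (320,183) ahead of it. Lowering.

```bash
python3 -m creep '[0.0087,-0.0022,0.03,0,0,0.0007, 0.0087,-0.0022,0.07,0,0,0.0007, 0.0087,-0.0022,0.09,0,0,0.0007, 0.0087,-0.0022,0.105,0,0,0.0007, 0.0087,-0.0022,0.115,0,0,0.0007, 0.0087,-0.0022,0.122,0,0,0.0007, 0.0087,-0.0022,0.122,0,0,0.0007, 0.0087,-0.0022,0.122,0,0,0.0007, 0.0087,-0.0022,0.122,0,0,0.0007]'
```

```text
time_s: 5.83
position: [574.2, 177.7, 32.6]
tool_rot: [[0.999, -0.036, 0.001], [-0.036, -0.999, 0.0], [0.001, -0.001, -1.0]]
force: [0.2, -0.1, -0.5]
grip_width: 37.2
finger_force: 40.4
```

```bash
python3 -m creep '[-0.002,-0.002,0.001,0,0,-0.001, -0.002,-0.002,0.002,0,0,-0.001, -0.002,-0.002,0.003,0,0,-0.001, -0.002,-0.002,0.003,0,0,-0.001]'
```

```text
time_s: 6.17
position: [572.5, 179.0, 30.3]
tool_rot: [[0.999, -0.032, 0.0], [-0.032, -0.999, 0.0], [0.0, -0.0, -1.0]]
force: [-1.0, 0.5, 0.7]
grip_width: 37.2
finger_force: 40.7
```

```bash
python3 -m creep '[0,0,0,0,0,0, 0,0,0,0,0,0, 0,0,0,0,0,0, 0,0,-0.03,0,0,0, 0,0,-0.08,0,0,0, 0,0,-0.15,0,0,0, -0.08,0,-0.2,0,0,0, -0.08,0,-0.2,0,0,0, -0.08,0,-0.2,0,0,0]' 0.62; python3 - <<'E'
from h import *
from rig import viewer
f=viewer.grab_frame("wrist");cv2.imwrite("pics/w3.png",f["img"])
print(blobs(f,(45,80,60),(80,255,255),(200,130,440,330),32,50))
print(blobs(f,(0,0,150),(180,70,255),(200,170,400,360),32,300))
rows((593,342,150,-35.6),(593,342,14.5,-35.6))
E
```

```text
time_s: 6.92
position: [523.0, 181.3, 152.4]
tool_rot: [[1.0, -0.03, 0.002], [-0.03, -1.0, 0.001], [0.002, -0.001, -1.0]]
force: [0.5, 0.0, -1.1]
grip_width: 52.9
finger_force: 0.0
[([562.8, 179.5], [28.4, 42.8], 178.3, [322.1, 154.8])]
[]
[0.1062, -0.2723, 0.0023, -0.0003, -0.0005, 0.1879]
[0.1058, -0.2722, 0.2282, -0.0003, -0.0005, 0.1879]
```

View pics/w3.png

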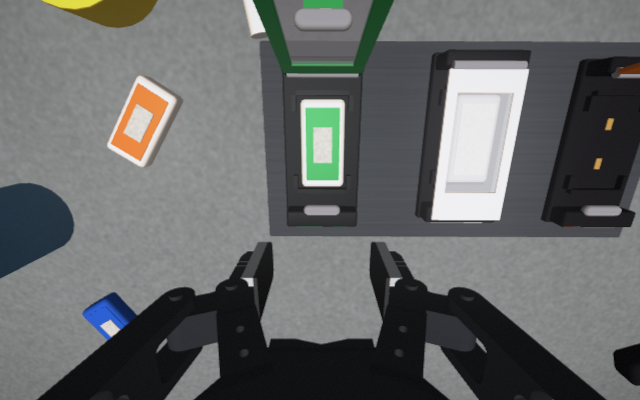

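Green tag is home between the ridges, at (322,142). Now the orange tag at (142,121).

```bash
python3 -m creep '[0.108,-0.272,0.002,0,0,0.188, 0.108,-0.272,0.002,0,0,0.188, 0.108,-0.272,0.002,0,0,0.188, 0.108,-0.272,0.002,0,0,0.188, 0.108,-0.272,0.002,0,0,0.188, 0.108,-0.272,0.04,0,0,0.188, 0.108,-0.272,0.1,0,0,0.188, 0.108,-0.272,0.15,0,0,0.188, 0.108,-0.272,0.19,0,0,0.188, 0.108,-0.272,0.21,0,0,0.188, 0.108,-0.272,0.22,0,0,0.188, 0.108,-0.272,0.226,0,0,0.188, 0.108,-0.272,0.226,0,0,0.188, 0.108,-0.272,0.226,0,0,0.188]' 0.7; python3 -m creep '[0,0,0,0,0,0, 0,0,0,0,0,0, 0,0,0,0,0,0, 0,0,0,0,0,0, 0,0,0,0,0,0, 0,0,0,0,0,0]' 0.2 40
```

```text
time_s: 8.13
position: [595.7, 341.8, 15.8]
tool_rot: [[0.812, -0.584, 0.002], [-0.584, -0.812, 0.001], [0.001, -0.002, -1.0]]
force: [0.1, -0.1, 0.3]
grip_width: 59.8
finger_force: 0.0
time_s: 8.63
position: [595.6, 341.9, 16.1]
tool_rot: [[0.812, -0.583, 0.002], [-0.583, -0.812, 0.001], [0.001, -0.002, -1.0]]
force: [-0.2, -0.3, 5.6]
grip_width: 37.0
finger_force: 42.3
```

```bash
python3 -m creep '[0,0,-0.04,0,0,0, 0,0,-0.1,0,0,0, 0,0,-0.16,0,0,0, 0,0,-0.22,0,0,0, -0.1,0,-0.36,0,0,0, -0.1,0,-0.36,0,0,0, -0.1,0,-0.36,0,0,0, -0.1,0,-0.36,0,0,0, -0.1,0,-0.36,0,0,0]'; python3 -c "
from h import *
rows((530,100,235,-1.9),(530,-81,235,-1.9),(565,-81,110,-1.9))"
```

```text
time_s: 9.38
position: [545.5, 377.2, 231.4]
tool_rot: [[0.813, -0.582, 0.002], [-0.582, -0.813, 0.001], [0.001, -0.002, -1.0]]
force: [-0.4, -0.7, -0.8]
grip_width: 36.9
finger_force: 41.5
[0.2479, 0.3908, -0.0065, -0.0004, -0.0004, -0.1871]
[0.4234, 0.6361, -0.0068, -0.0004, -0.0004, -0.1871]
[0.4707, 0.6025, 0.2016, -0.0004, -0.0004, -0.1871]
```

```bash
python3 -m creep '[0.4234,0.6361,-0.007,0,0,-0.187, 0.4234,0.6361,-0.007,0,0,-0.187, 0.4234,0.6361,-0.007,0,0,-0.187, 0.4234,0.6361,-0.007,0,0,-0.187, 0.4234,0.6361,-0.007,0,0,-0.187, 0.4234,0.6361,-0.007,0,0,-0.187, 0.4234,0.6361,-0.007,0,0,-0.187, 0.4234,0.6361,-0.007,0,0,-0.187, 0.4234,0.6361,-0.007,0,0,-0.187, 0.4234,0.6361,-0.007,0,0,-0.187, 0.4234,0.6361,-0.007,0,0,-0.187, 0.4707,0.6025,0.07,0,0,-0.187, 0.4707,0.6025,0.14,0,0,-0.187, 0.4707,0.6025,0.2,0,0,-0.187, 0.4707,0.6025,0.2,0,0,-0.187, 0.4707,0.6025,0.2,0,0,-0.187, 0.4707,0.6025,0.2,0,0,-0.187]'; python3 - <<'E'
from h import *
from rig import viewer,env
f=viewer.grab_frame("wrist");cv2.imwrite("pics/w4.png",f["img"])
s=env.state();p=s["position"];print(p)
b=blobs(f,(5,120,120),(20,255,255),(200,180,440,340),p[2]+2,50);print(b)
rows((563+p[0]-b[0][0][0],-81,31,-1.9))
E
```

```text
time_s: 10.8
position: [563.8, -83.0, 110.7]
tool_rot: [[0.999, -0.037, -0.001], [-0.037, -0.999, -0.0], [-0.001, 0.001, -1.0]]
force: [0.4, 0.5, -0.3]
grip_width: 37.0
finger_force: 41.4
[564.97751221 -82.85585071 111.99478085]
[([563.1, -82.8], [28.5, 60.9], 178.0, [321.0, 267.2]), ([607.4, -83.0], [2.7, 4.2], 178.0, [318.0, 186.5])]
[-0.0005, -0.0031, 0.135, 0.0001, -0.0005, -0.001]
```

```bash
python3 -m creep '[0,-0.003,0.03,0,0,-0.001, 0,-0.003,0.07,0,0,-0.001, 0,-0.003,0.1,0,0,-0.001, 0,-0.003,0.115,0,0,-0.001, 0,-0.003,0.125,0,0,-0.001, 0,-0.003,0.13,0,0,-0.001, 0,-0.003,0.132,0,0,-0.001, 0,-0.003,0.132,0,0,-0.001, 0,-0.003,0.132,0,0,-0.001]'; python3 -c "
from h import *
rows((564.9,-81,30,-1.9))"
```

```text
time_s: 11.6
position: [565.1, -80.3, 32.2]
tool_rot: [[0.999, -0.032, 0.002], [-0.032, -0.999, -0.0], [0.002, 0.0, -1.0]]
force: [-0.2, 0.7, 0.6]
grip_width: 37.1
finger_force: 41.5
[-0.0003, 0.0011, 0.0037, 0.0, -0.0005, 0.0003]
```

```bash
python3 -m creep '[0,0.001,0.002,0,0,0, 0,0.001,0.0035,0,0,0, 0,0.001,0.0035,0,0,0, 0,0.001,0.0035,0,0,0]';  python3 -m creep '[0,0,0,0,0,0, 0,0,0,0,0,0, 0,0,0,0,0,0, 0,0,-0.03,0,0,0, 0,0,-0.08,0,0,0, 0,0,-0.15,0,0,0, -0.08,0,-0.2,0,0,0, -0.08,0,-0.2,0,0,0, -0.08,0,-0.2,0,0,0, -0.08,0,-0.2,0,0,0]' 0.62; python3 - <<'E'
from h import *
from rig import viewer
f=viewer.grab_frame("wrist");cv2.imwrite("pics/w5.png",f["img"])
print(blobs(f,(5,120,120),(20,255,255),(200,100,440,330),32,50))
E
```

```text
time_s: 11.93
position: [564.8, -81.1, 30.0]
tool_rot: [[0.999, -0.032, 0.001], [-0.032, -0.999, -0.0], [0.001, 0.0, -1.0]]
force: [-0.4, -0.4, 6.8]
grip_width: 37.0
finger_force: 42.3
time_s: 12.77
position: [516.5, -79.2, 149.6]
tool_rot: [[0.999, -0.032, 0.001], [-0.032, -0.999, 0.0], [0.001, -0.0, -1.0]]
force: [-0.0, 0.1, -0.6]
grip_width: 52.8
finger_force: 0.0
[([563.4, -80.7], [28.0, 61.2], 178.1, [321.3, 145.5])]
```

View pics/w5.png

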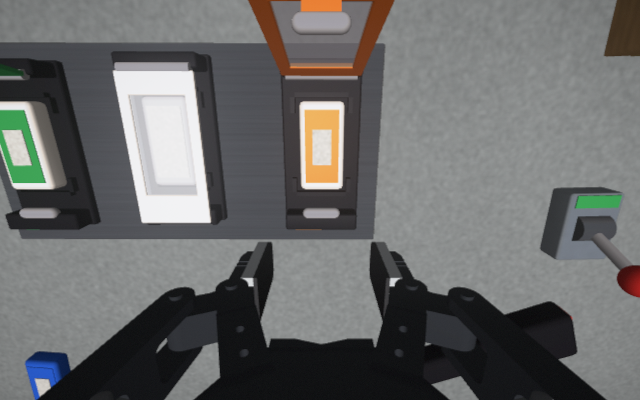

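Orange tag is home at (321,145). Now the orange cover: go over it with closed fingers, drop behind it, sweep it forward and down, and press on the lip.

```bash
cat >> h.py <<'E'
def arc(bx,by,ths=(100,90,80,70,60,50,40,30,22,15,10,6)):
    h=np.radians(-1.9);ax=np.array([np.cos(h),np.sin(h)]);b=np.array([bx,by])
    T=[(*(b+s*ax),z,-1.9) for s,z in ((137,235),(137,150))]
    for th in ths:
        a=np.radians(th);r=112;t=4;hw=12 if th>40 else 12*th/40
        T.append((*(b+(58-r*np.cos(a)+t*np.sin(a)+hw)*ax),min(38+r*np.sin(a)+t*np.cos(a)+14,150),-1.9))
    rows(*T)
E
python3 -m creep '[0,0,-0.14,0,0,0, 0,0,-0.14,0,0,0, 0,0,-0.14,0,0,0, 0,0,-0.14,0,0,0]' 0 40
python3 -c "
from h import *
arc(563,-81)"
```

```text
time_s: 13.15
position: [518.8, -79.3, 234.6]
tool_rot: [[0.999, -0.032, 0.004], [-0.032, -0.999, -0.0], [0.004, 0.0, -1.0]]
force: [0.5, 0.5, -0.7]
grip_width: 4.6
finger_force: 0.0
[0.3021, 0.0007, 0.0006, 0.0001, -0.0014, 0.0004]
[0.3015, 0.0007, 0.1423, 0.0001, -0.0014, 0.0004]
[0.2288, 0.0006, 0.1419, 0.0001, -0.0014, 0.0004]
[0.1965, 0.0006, 0.1418, 0.0001, -0.0014, 0.0004]
[0.164, 0.0005, 0.1417, 0.0001, -0.0014, 0.0004]
[0.1323, 0.0005, 0.1415, 0.0001, -0.0014, 0.0004]
[0.1023, 0.0005, 0.1414, 0.0001, -0.0014, 0.0004]
[0.0749, 0.0004, 0.1573, 0.0001, -0.0014, 0.0004]
[0.051, 0.0004, 0.1794, 0.0001, -0.0014, 0.0004]
[0.0262, 0.0003, 0.2053, 0.0001, -0.0014, 0.0004]
[0.0099, 0.0003, 0.2282, 0.0001, -0.0014, 0.0004]
[-0.0017, 0.0003, 0.2495, 0.0001, -0.0014, 0.0004]
[-0.0084, 0.0003, 0.2653, 0.0001, -0.0014, 0.0004]
[-0.0127, 0.0003, 0.2781, 0.0001, -0.0014, 0.0004]
```

```bash
python3 -m creep '[0.302,0,0,0,0,0, 0.302,0,0,0,0,0, 0.302,0,0,0,0,0, 0.302,0,0,0,0,0, 0.302,0,0,0,0,0, 0.302,0,0,0,0,0, 0.302,0,0.05,0,0,0, 0.302,0,0.1,0,0,0, 0.302,0,0.142,0,0,0, 0.302,0,0.142,0,0,0]' 0
python3 -m creep '[-0.035,0,0,0,0,0, -0.073,0,0,0,0,0, -0.09,0,0,0,0,0, -0.105,0,0,0,0,0, -0.12,0,0,0,0,0, -0.138,0,0,0,0,0, -0.154,0,0,0,0,0, -0.17,0,0,0,0,0, -0.185,0,0,0,0,0, -0.2,0,0,0,0,0, -0.2,0,0,0,0,0]'
python3 - <<'E'
from h import *
from rig import viewer
f=viewer.grab_frame("side");cv2.imwrite("pics/s2.png",cv2.resize(f["img"][120:300,230:470],None,fx=3,fy=3))
arc(563,-81)
E
```

```text
time_s: 13.98
position: [692.0, -84.3, 140.0]
tool_rot: [[0.999, -0.032, -0.013], [-0.032, -0.999, 0.001], [-0.013, -0.001, -1.0]]
force: [-2.4, -0.1, -1.4]
grip_width: 0.0
finger_force: 0.0
time_s: 14.9
position: [575.8, -81.3, 148.2]
tool_rot: [[0.999, -0.033, -0.001], [-0.033, -0.999, 0.0], [-0.001, -0.0, -1.0]]
force: [0.5, -0.8, 0.3]
grip_width: 0.1
finger_force: 0.3
[0.2053, 0.0004, -0.1447, -0.0, 0.0001, 0.0002]
[0.2053, 0.0004, -0.003, -0.0, 0.0001, 0.0002]
[0.1326, 0.0004, -0.003, -0.0, 0.0001, 0.0002]
[0.1003, 0.0003, -0.003, -0.0, 0.0001, 0.0002]
[0.0678, 0.0003, -0.0029, -0.0, 0.0001, 0.0002]
[0.0361, 0.0003, -0.0029, -0.0, 0.0001, 0.0002]
[0.0061, 0.0003, -0.0029, -0.0, 0.0001, 0.0002]
[-0.0212, 0.0003, 0.0132, -0.0, 0.0001, 0.0002]
[-0.045, 0.0002, 0.0353, -0.0, 0.0001, 0.0002]
[-0.0696, 0.0002, 0.0613, -0.0, 0.0001, 0.0002]
[-0.0859, 0.0002, 0.0844, -0.0, 0.0001, 0.0002]
[-0.0974, 0.0002, 0.1057, -0.0, 0.0001, 0.0002]
[-0.1039, 0.0002, 0.1215, -0.0, 0.0001, 0.0002]
[-0.1082, 0.0002, 0.1343, -0.0, 0.0001, 0.0002]
```

View pics/s2.png

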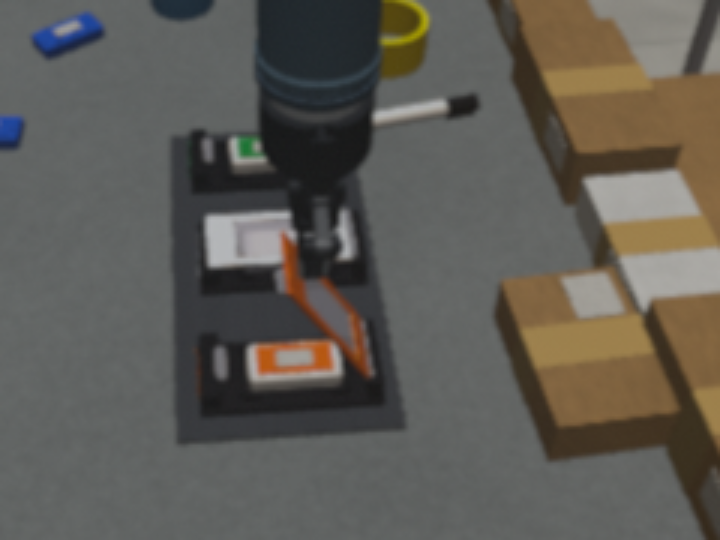

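The orange cover follows the finger and is about half down (edge at crop (287,240)). I'll continue the arc and press.

```bash
python3 -m creep '[-0.021,0,0.013,0,0,0, -0.045,0,0.035,0,0,0, -0.07,0,0.061,0,0,0, -0.086,0,0.084,0,0,0, -0.097,0,0.106,0,0,0, -0.104,0,0.1215,0,0,0, -0.112,0,0.134,0,0,0, -0.116,0,0.14,0,0,0, -0.116,0,0.145,0,0,0, -0.116,0,0.15,0,0,0, -0.116,0,0.15,0,0,0]'
```

```text
time_s: 15.87
position: [507.3, -78.9, 57.4]
tool_rot: [[0.999, -0.032, -0.002], [-0.032, -0.999, 0.0], [-0.002, -0.0, -1.0]]
force: [-1.0, -0.0, -0.1]
grip_width: -0.3
finger_force: 0.0
```

```bash
python3 -m creep '[0,0,0.004,0,0,0, 0,0,0.008,0,0,0, 0,0,0.008,0,0,0]'; python3 -m creep '[0,0,0.003,0,0,0, 0,0,0.006,0,0,0, 0,0,0.006,0,0,0]'
```

```text
time_s: 16.12
position: [507.8, -79.1, 53.7]
tool_rot: [[0.999, -0.033, -0.001], [-0.033, -0.999, 0.0], [-0.001, -0.0, -1.0]]
force: [-3.2, 1.3, 12.0]
grip_width: 0.0
finger_force: 5.9
time_s: 16.37
position: [507.9, -79.2, 52.5]
tool_rot: [[0.999, -0.033, -0.001], [-0.033, -0.999, 0.001], [-0.001, -0.001, -1.0]]
force: [-11.9, 2.8, 44.2]
grip_width: -0.1
finger_force: 22.2
```

```bash
python3 -m creep '[0,0,-0.04,0,0,0, 0,0,-0.1,0,0,0, 0,0,-0.17,0,0,0, 0,0,-0.24,0,0,0, 0,0,-0.3,0,0,0, 0,0,-0.3,0,0,0, 0,0,-0.3,0,0,0]'; python3 - <<'E'
from h import *
from rig import viewer
f=viewer.grab_frame("wrist");cv2.imwrite("pics/w6.png",f["img"])
for z in (38,40,42): print(z,blobs(f,(3,120,80),(22,255,255),(180,0,460,330),z,100))
print("white",blobs(f,(0,0,170),(180,40,255),(60,20,300,260),40,2000))
rows((572+8,183,234,-1.9))
E
```

```text
time_s: 16.95
position: [509.2, -79.1, 231.7]
tool_rot: [[0.999, -0.032, 0.005], [-0.032, -0.999, 0.0], [0.005, -0.0, -1.0]]
force: [-0.1, 0.0, -0.8]
grip_width: -0.3
finger_force: 0.0
38 [([555.4, -79.9], [63.3, 126.9], 178.2, [320.8, 136.1])]
40 [([555.6, -79.9], [62.9, 126.1], 178.2, [320.8, 136.1])]
42 [([555.8, -79.9], [62.5, 125.4], 178.2, [320.8, 136.1])]
white [([571.9, 171.5], [36.5, 72.0], 178.4, [91.9, 131.1]), ([567.0, 49.8], [62.4, 128.9], 178.0, [202.4, 129.4])]
[0.106, -0.4401, -0.0066, -0.0001, -0.0003, 0.0003]
```

Orange is shut: the frame measures 63x126 mm at z≈40. Now the green cover.

```bash
python3 -c "
from h import *
arc(571.5,179)" | head -3
```

```text
[0.3204, -0.4327, -0.0081, -0.0001, -0.0003, 0.0003]
[0.3203, -0.4327, 0.1335, -0.0001, -0.0003, 0.0003]
[0.2476, -0.4328, 0.1335, -0.0001, -0.0003, 0.0003]
```

```bash
python3 -m creep '[0.32,-0.433,-0.008,0,0,0, 0.32,-0.433,-0.008,0,0,0, 0.32,-0.433,-0.008,0,0,0, 0.32,-0.433,-0.008,0,0,0, 0.32,-0.433,-0.008,0,0,0, 0.32,-0.433,-0.008,0,0,0, 0.32,-0.433,-0.008,0,0,0, 0.32,-0.433,-0.008,0,0,0, 0.32,-0.433,-0.008,0,0,0, 0.32,-0.433,-0.008,0,0,0, 0.32,-0.433,0.04,0,0,0, 0.32,-0.433,0.09,0,0,0, 0.32,-0.433,0.133,0,0,0, 0.32,-0.433,0.133,0,0,0, 0.32,-0.433,0.133,0,0,0]' 0
python3 -c "
from h import *
arc(571.5,179)"
```

```text
time_s: 18.25
position: [706.4, 172.6, 147.6]
tool_rot: [[0.999, -0.034, -0.005], [-0.034, -0.999, -0.002], [-0.005, 0.002, -1.0]]
force: [0.8, 0.5, 0.5]
grip_width: -0.5
finger_force: 0.0
[0.0026, -0.0029, -0.1457, 0.0007, 0.0016, -0.0002]
[0.0033, -0.0032, -0.0041, 0.0007, 0.0016, -0.0002]
[-0.0694, -0.0032, -0.0037, 0.0007, 0.0016, -0.0002]
[-0.1017, -0.0032, -0.0035, 0.0007, 0.0016, -0.0002]
[-0.1342, -0.0032, -0.0034, 0.0007, 0.0016, -0.0002]
[-0.1659, -0.0031, -0.0032, 0.0007, 0.0016, -0.0002]
[-0.1959, -0.0031, -0.0031, 0.0007, 0.0016, -0.0002]
[-0.2231, -0.0031, 0.0131, 0.0007, 0.0016, -0.0002]
[-0.2469, -0.0032, 0.0354, 0.0007, 0.0016, -0.0002]
[-0.2713, -0.0032, 0.0615, 0.0007, 0.0016, -0.0002]
[-0.2875, -0.0033, 0.0846, 0.0007, 0.0016, -0.0002]
[-0.2989, -0.0033, 0.106, 0.0007, 0.0016, -0.0002]
[-0.3054, -0.0033, 0.1218, 0.0007, 0.0016, -0.0002]
[-0.3096, -0.0034, 0.1347, 0.0007, 0.0016, -0.0002]
```

```bash
python3 -m creep '[-0.035,-0.003,-0.003,0,0,0, -0.07,-0.003,-0.003,0,0,0, -0.1,-0.003,-0.003,0,0,0, -0.12,-0.003,-0.003,0,0,0, -0.135,-0.003,-0.003,0,0,0, -0.15,-0.003,-0.003,0,0,0, -0.166,-0.003,-0.003,0,0,0, -0.18,-0.003,-0.003,0,0,0, -0.196,-0.003,-0.003,0,0,0, -0.223,-0.003,0.013,0,0,0, -0.247,-0.003,0.035,0,0,0, -0.271,-0.003,0.061,0,0,0, -0.288,-0.003,0.084,0,0,0, -0.299,-0.003,0.106,0,0,0, -0.306,-0.003,0.121,0,0,0, -0.312,-0.003,0.134,0,0,0, -0.318,-0.003,0.14,0,0,0, -0.318,-0.003,0.145,0,0,0, -0.318,-0.003,0.15,0,0,0, -0.318,-0.003,0.15,0,0,0]'
```

```text
time_s: 19.92
position: [517.1, 182.3, 59.4]
tool_rot: [[0.999, -0.032, -0.001], [-0.032, -0.999, -0.0], [-0.001, 0.0, -1.0]]
force: [-0.3, 0.0, 0.0]
grip_width: 0.2
finger_force: 0.0
```

```bash
python3 -m creep '[0,0,0.004,0,0,0, 0,0,0.009,0,0,0, 0,0,0.011,0,0,0, 0,0,0.011,0,0,0]'; python3 -m creep '[0,0,0.003,0,0,0, 0,0,0.004,0,0,0, 0,0,0.004,0,0,0]'
```

```text
time_s: 20.25
position: [517.3, 182.5, 53.8]
tool_rot: [[0.999, -0.032, -0.001], [-0.032, -0.999, 0.0], [-0.001, -0.0, -1.0]]
force: [-3.0, -0.2, 11.8]
grip_width: 0.2
finger_force: 5.6
time_s: 20.5
position: [517.4, 182.7, 53.1]
tool_rot: [[0.999, -0.032, -0.001], [-0.032, -0.999, 0.001], [-0.001, -0.001, -1.0]]
force: [-9.3, -1.8, 31.8]
grip_width: 0.1
finger_force: 15.5
```

```bash
python3 -m creep '[0,0,-0.04,0,0,0, 0,0,-0.1,0,0,0, 0,0.08,-0.17,0,0,0, 0,0.14,-0.24,0,0,0, 0,0.2,-0.3,0,0,0, 0,0.2,-0.3,0,0,0, 0,0.2,-0.3,0,0,0, 0,0.2,-0.3,0,0,0]'; python3 - <<'E'
from h import *
from rig import viewer
f=viewer.grab_frame("wrist");cv2.imwrite("pics/w7.png",f["img"])
print("g",blobs(f,(45,80,40),(80,255,255),(0,0,320,300),40,300))
print("o",blobs(f,(3,120,80),(22,255,255),(320,0,640,300),40,300))
print("w",blobs(f,(0,0,170),(180,40,255),(100,0,520,300),40,2000))
t=viewer.grab_frame("top")
print("knob",blobs(t,(0,120,80),(4,255,255),(450,200,490,245),75),"mark",blobs(t,(45,80,40),(80,255,255),(450,200,490,245),25))
E
```

```text
time_s: 21.17
position: [514.8, 60.6, 232.5]
tool_rot: [[0.999, -0.036, 0.004], [-0.036, -0.999, 0.001], [0.004, -0.001, -1.0]]
force: [0.7, 1.0, 1.3]
grip_width: 0.1
finger_force: 0.0
g [([563.5, 179.9], [62.9, 125.8], 178.0, [212.3, 137.1])]
o [([555.9, -79.9], [63.2, 126.6], 178.2, [446.8, 136.1])]
w [([568.4, 179.3], [43.4, 80.4], 177.9, [212.5, 135.7]), ([560.3, -80.0], [42.9, 80.3], 178.2, [447.1, 134.7]), ([564.8, 49.8], [62.3, 125.5], 178.1, [329.6, 132.2])]
knob [([452.0, -338.6], [20.9, 21.1], 88.3, [471.1, 231.0])] mark [([503.7, -339.0], [10.9, 40.8], 88.3, [464.5, 213.0])]
```

View pics/w7.png

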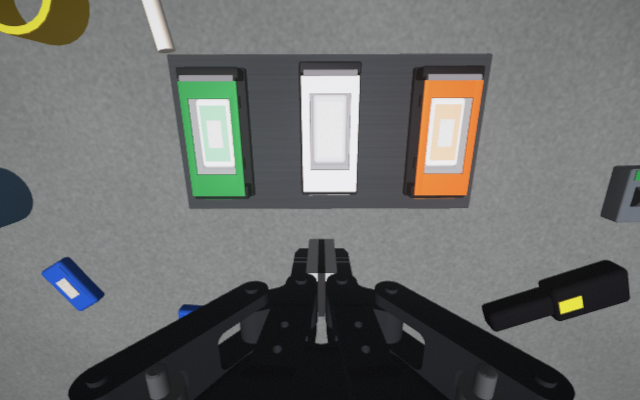

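All three covers are shut: green (212,137), white (330,132), orange (447,136), each measuring full length at lid height. Next the switch, whose knob is at (452,-339) and z≈76.

```bash
python3 -c "
from h import *
rows((408,-338.5,150,-1.9),(408,-338.5,76,-1.9))"
```

```text
[-0.1538, 0.6753, 0.1331, -0.0002, 0.0004, 0.0006]
[-0.1536, 0.6753, 0.2564, -0.0002, 0.0004, 0.0006]
```

```bash
python3 -m creep '[-0.154,0.675,0.133,0,0,0, -0.154,0.675,0.133,0,0,0, -0.154,0.675,0.133,0,0,0, -0.154,0.675,0.133,0,0,0, -0.154,0.675,0.133,0,0,0, -0.154,0.675,0.133,0,0,0, -0.154,0.675,0.133,0,0,0, -0.154,0.675,0.133,0,0,0, -0.154,0.675,0.133,0,0,0, -0.154,0.675,0.133,0,0,0, -0.154,0.675,0.133,0,0,0, -0.154,0.675,0.133,0,0,0, -0.154,0.675,0.18,0,0,0, -0.154,0.675,0.22,0,0,0, -0.154,0.675,0.256,0,0,0, -0.154,0.675,0.256,0,0,0, -0.154,0.675,0.256,0,0,0]'; python3 -c "
from h import *
rows((440,-339.5,76,-1.9),(478,-340.5,76,-1.9),(486,-340.8,76,-1.9))"
```

```text
time_s: 22.68
position: [408.5, -336.4, 75.9]
tool_rot: [[1.0, -0.029, -0.003], [-0.029, -1.0, 0.003], [-0.003, -0.003, -1.0]]
force: [0.3, 0.4, 0.7]
grip_width: 0.2
finger_force: 0.0
[0.0527, 0.0036, -0.0003, -0.001, 0.0009, 0.0013]
[0.116, 0.0035, -0.0005, -0.001, 0.0009, 0.0013]
[0.1294, 0.0036, -0.0005, -0.001, 0.0009, 0.0013]
```

```bash
python3 -m creep '[0.03,0.004,0,0,0,0, 0.05,0.004,0,0,0,0, 0.065,0.004,0,0,0,0, 0.08,0.004,0,0,0,0, 0.095,0.004,0,0,0,0, 0.105,0.004,0,0,0,0, 0.115,0.004,0,0,0,0, 0.118,0.004,0,0,0,0, 0.118,0.004,0,0,0,0]'; python3 - <<'E'
from h import *
from rig import viewer
for n,roi in (("side",(260,310,360,370)),("top",(430,180,510,260))):
    f=viewer.grab_frame(n);print(n,blobs(f,(0,120,60),(4,255,255),roi,75,4))
E
```

```text
time_s: 23.43
position: [479.4, -343.9, 77.0]
tool_rot: [[0.999, -0.032, 0.0], [-0.032, -0.999, -0.0], [0.0, 0.0, -1.0]]
force: [0.8, 0.5, -0.2]
grip_width: 0.0
finger_force: 0.0
side [([505.1, -334.3], [20.6, 23.1], 83.7, [313.4, 335.6])]
top [([506.4, -339.5], [17.7, 21.7], 102.3, [470.1, 210.4])]
```

```bash
python3 -m creep '[0.003,0,0,0,0,0, 0.005,0,0,0,0,0, 0.005,0,0,0,0,0]'
```

```text
time_s: 23.78
position: [481.7, -344.3, 77.1]
tool_rot: [[0.999, -0.033, -0.0], [-0.033, -0.999, -0.0], [-0.0, 0.0, -1.0]]
force: [-1.3, -0.5, -0.6]
grip_width: -0.0
finger_force: 0.5
```

```bash
python3 -m creep '[0.003,0,0,0,0,0, 0.005,0,0,0,0,0, -0.03,0,0,0,0,0, -0.09,0,0,0,0,0, -0.12,0,-0.04,0,0,0, -0.12,0.0,-0.1,0,0,0, -0.12,0.0,-0.17,0,0,0, -0.12,0.0,-0.25,0,0,0, -0.12,-0.2,-0.28,0,0,0, -0.12,-0.2,-0.28,0,0,0, -0.12,-0.2,-0.28,0,0,0, -0.12,-0.2,-0.28,0,0,0]'; python3 - <<'E'
from h import *
from rig import viewer
for n,roi in (("side",(260,310,360,370)),("top",(430,180,510,260))):
    f=viewer.grab_frame(n);print(n,blobs(f,(0,120,60),(4,255,255),roi,75,4))
t=f
print(blobs(t,(45,80,40),(80,255,255),(255,150,290,235),40,20),blobs(t,(3,120,80),(22,255,255),(350,150,395,235),40,20),blobs(t,(0,0,150),(180,60,255),(300,160,345,225),40,50))
cv2.imwrite("pics/fin.png",t["img"])
E
```

```text
time_s: 24.78
position: [415.8, -214.5, 246.5]
tool_rot: [[1.0, -0.023, 0.003], [-0.023, -1.0, 0.004], [0.003, -0.004, -1.0]]
force: [-0.2, 0.5, -0.5]
grip_width: 0.2
finger_force: 0.0
side [([506.9, -334.5], [20.7, 23.1], 83.8, [314.3, 335.6])]
top [([511.1, -334.4], [5.5, 17.0], 132.6, [468.1, 208.6])]
[([562.3, 176.1], [65.2, 127.8], 179.0, [273.6, 196.5])] [([554.6, -81.3], [62.4, 127.8], 177.5, [369.5, 196.6])] [([565.5, 47.7], [61.9, 125.5], 178.1, [321.8, 194.4])]
```

View pics/fin.png

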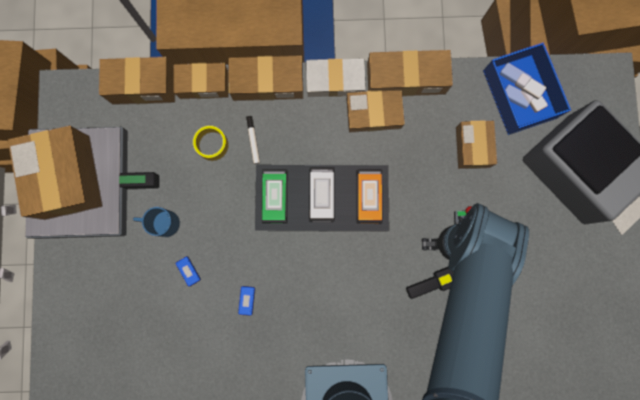

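Final view: green, white and orange covers shut at (274,196), (322,194) and (370,196), and the bystanders are unmoved. The knob has travelled 54 mm to the rear, about 0.93 rad. The arm is clear, so I'm handing in.

```bash
python3 -c "
from rig import env
print(env.close_job())"
```

```text
the job is handed in; nothing more can be done
None
```

I handed the job in at about 25 s, with no verdict returned: each tag lies in the cradle of its colour, all three covers are shut, and the switch is on at about 0.93 rad by camera measurement.

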